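# Line up the bead stamps by height on the stamp board

## Robot

A 7-joint arm with a two-finger parallel gripper is mounted at the origin on a cart in front of the work surface, level with it; the furniture and walls round the work are solid. World frame = base frame: x ahead of the robot, y to its left, z up, the work surface at z = 0. Lengths are in m, angles in rad, forces in N, time in s.
With the tool pointing down it reaches from about 0.425 to 0.875 m from the base axis. Payload 8.4 kg.
Tool frame: the origin (TCP) lies midway between the tips of the shut fingers; the grasp point (between the pads) lies 19 mm behind it; z points along the fingers, y is the line along which they close (so a half turn about z gives the same grasp; the last joint's range is limited). The gripper opens to 87 mm and grips with 3 to 60 N. Pads are 19 mm wide; open, the fingers measure 117 mm over their backs; the gripper's body (75 mm by 190 mm) begins 51 mm behind the grasp point.
Start: joints at [-1.44, 0.333, 0.04, 1.465, -0.013, 1.343, -0.059], TCP at [0.148, 0.633, 0.223] pointing down, gripper open.
Joint ranges: [-2.58, 2.58], [-0.38, 2.09], [-1.3, 1.39], [0.25, 2.4], [-1.5, 4.64], [0.08, 2.09], [-2.65, 2.65]. Speed limits (rad/s): [2.22, 2.22, 2.79, 2.79, 3.14, 3.14, 3.14].

## Interface

Orientations are given as [roll, pitch, yaw] about the fixed x, y, z axes, in that order (R = Rz(yaw) Ry(pitch) Rx(roll)).
In Python, from plant import readout, vision, robot gives the robot as it stands.
- The arm moves only by the shell command python3 -m crank 'ROWS'. ROWS is JSON, one flat list of numbers, 7 for each row, row after row: the shift along the tool's x, y, z in mm, then the turn, a rotation vector about the tool's x, y, z in rad, then the gripper's target within -1 to 1 (shut at 1, half-way at 0, fully open at -1). In form: [tx, ty, tz, wx, wy, wz, jaw, tx, ty, tz, wx, wy, wz, jaw, ...]. A call has 1 to 10 rows; each row shifts and turns the commanded pose from where the row before left it, along the tool's axes as they then stand; what a row does not reach is not made up. A row lasts 1/8 s, in which the tool goes at most 62.5 mm and 10.7 degrees, less where a joint would pass 70% of its speed; a pose out of reach is approached as far as the arm can. A call with a gripper value outside its range is refused whole. The fingers move at their own pace and stop on an object; the grip force is fixed at half the most. Time passes only in rows, so rows that do not move let the fingers close. It gives the time, the measured TCP pose, the force, the opening and the grip force at its end, in the units of the state.
- readout.get_state(): the state, without advancing time (a new reading comes with each control period).
- vision.get_image(name): name is "scene" or "side" or "wrist"; returns the picture (480x640x3 uint8, red, green, blue); there is no depth.
- vision.get_calibration(name): a dict with "fx", "fy", "cx", "cy" (pixels), "k1" (the pictures are not rectified: a ray, as slopes to the right and down, at radius r is drawn at 1 + k1 r^2 times it, then the intrinsics apply), "R" (3x3) and "t" (3): a world point X has camera coordinates R X + t. Camera axes: x right, y down, z forward; pixel columns grow to the right and rows downward; lengths in m; the calibration is good to about 2 mm. A picture is of the moment at which its call begins: read the wrist's pose just before it. get_calibration takes no time and is no camera call; for the wrist camera it gives the pose at the moment of the call.
- robot.close_job(): hands the job in; it is judged then, once.
The state is a dict: "time": time; "joint_pos": joint angles; "joint_velocities": joint speeds; "joint_torque": joint torques, N m; "eef_pos": TCP position; "tool_rot": TCP orientation; "force": force on the tool from outside, world axes, zero at the start; "ft_torque": the same for the moment, N m; "gripper_width": opening from 0.0 (shut) to 1.0 (fully open); "finger_force": force on a finger pad.
Only numpy, scipy, OpenCV 4.12 (cv2) and the standard library are available. Lean on these libraries where they do the work, as an engineer would, in place of code of your own. Each camera call takes 0.05 s, during which the arm holds its last target. There are 200 camera calls.

## Task

Stand the four bead stamps on the stamp board, each upright and centred on a round cork mark of its own, in order of height: the shortest at the end of the board where the bead dish is, the tallest at the other end. Never knock or lay a stamp over, and leave the dish, the pink stone, the cork block and the lighter where they are.

Things in the scene. Friction and masses are not known exactly. Their poses are not given: they have to be found in the camera images.
- stamp_62: The shortest bead stamp: a 62 mm tall plain stamp with a fat turned wooden handle, 22 mm in diameter from 12 mm up to the top, on a brass foot 18 mm across. Loose. Origin: centre of its underside, z up the handle while it stands. Grip the handle from above.
- stamp_86: The second shortest bead stamp: 86 mm tall, brass foot disc 28 mm across, thin neck, pale wooden handle 24 mm in diameter between 41 and 76 mm height, domed top. Loose. Origin: centre of its underside, z up the handle while it stands. 
- stamp_110: The second tallest bead stamp: 110 mm tall, brass foot disc 34 mm across, thin neck, pale wooden handle 26 mm in diameter between 41 and 100 mm height, domed top. Loose. Origin: centre of its underside, z up the handle while it stands. 
- stamp_134: The tallest bead stamp: 134 mm tall, foot disc 39 mm across, thin neck, turned wooden handle up to 28 mm in diameter from 42 mm height to the top. Loose. Origin: centre of its underside, z up the handle while it stands. 
- stamp_board: Fixed dark wooden board 70 x 260 x 12 mm lying on the bench. Origin: centre of its underside; its long side runs along its own y, top 12 mm above the origin. Four flat round cork marks 44 mm across are inlaid flush in the top, in one row on its y axis at y = -90, -30, +30 and +90 mm (x = 0). A fixed lamp arm slants over the bench behind the work, 0.3 m and more above it, from about x = 0.72 m on.
- bead_dish: White enamel dish of beads, 85 mm across, 17 mm high, loose on the bench just behind (own +x side of) one end of the stamp board: 85 mm from the board's long centre line, beside the mark at y = +90 or at y = -90 mm. It shows at which end the row begins. Origin: centre of its underside.
- pink_stone: Pink dressing stone 22 x 85 x 14 mm, loose, lying behind the end of the board where the dish is not. Origin: centre of its underside.
- cork: Brown cork block 30 x 60 x 24 mm, loose bystander on the bench. Origin: centre of its underside.
- lighter: Black pocket lighter 24 x 65 x 12 mm lying flat, loose bystander on the bench. Origin: centre of its underside.
Not all that is in view belongs to the job. What is shaped like the stamp_86 but blue or green is not meant.

How it is judged:
By the outcome, as a careful person would: the job done as asked, in the order asked, and still so for the second after the job is handed in, with the robot touching nothing.
It also fails if it takes over 112 s, if anything falls off the work surface, if the arm or the gripper's body presses on something with over 40 N, if the wrist force passes 120 N, or if a joint passes its speed limit or range.

## Working session

There is one attempt and no reset: what is moved stays moved. The work goes in short steps, Python scripts to look and compute and a shell command to move; the robot and the scene stay as the last step left them, time stands still between calls to the robot, and variables do not carry over. Pictures are saved under pics/ and viewed, at most 14 in all, crops included, and the job is handed in when it is done.

```bash
mkdir -p pics
python3 - <<'E'
from plant import readout, vision
import cv2
print(readout.get_state())
for n in ("scene","side"):
    cv2.imwrite(f"pics/{n}0.png",vision.get_image(n)[:,:,::-1]); print(n,vision.get_calibration(n))
E
```

```text
{'time': 0.0, 'joint_pos': array([-1.44021919,  0.33388471,  0.03986312,  1.46626085, -0.01338597,
        1.34330476, -0.05851652]), 'joint_velocities': array([-0.0006286 ,  0.00020686, -0.00022229, -0.00197976, -0.00089945,
       -0.00107406,  0.00068173]), 'joint_torque': array([ 6.83088001e-04, -6.56365228e+01,  1.33496549e+00, -4.03796625e+01,
       -5.99780772e-02,  4.48349712e-02,  1.22802753e-04]), 'eef_pos': array([0.14796516, 0.63245555, 0.22168117]), 'tool_rot': array([-3.14000502e+00,  1.17489815e-04,  2.91179526e+00]), 'force': array([-0.85393337, -0.02022803,  0.12380424]), 'ft_torque': array([-0.0127129 , -0.006287  ,  0.00542983]), 'finger_force': 0.0, 'gripper_width': 1.002058690653691}
scene {'fx': 509.8786333886129, 'fy': 509.8786333886129, 'cx': 316.21857602141125, 'cy': 232.32525386822456, 'k1': 0.012536131825362047, 'R': array([[ 0.85877568, -0.51187632, -0.02206727],
       [-0.26572737, -0.40815927, -0.87338135],
       [ 0.43805627,  0.75590254, -0.4865368 ]]), 't': array([-0.47997137,  0.18607286,  0.70038457])}
side {'fx': 463.34976064135634, 'fy': 463.34976064135634, 'cx': 321.77858164479204, 'cy': 233.19601061385507, 'k1': -0.07497965020076484, 'R': array([[-0.99394366, -0.10976333, -0.00529303],
       [-0.06164351,  0.59678197, -0.8000321 ],
       [ 0.09097298, -0.79486055, -0.59993385]]), 't': array([0.56343178, 0.08177771, 0.97874266])}
```

View pics/scene0.png

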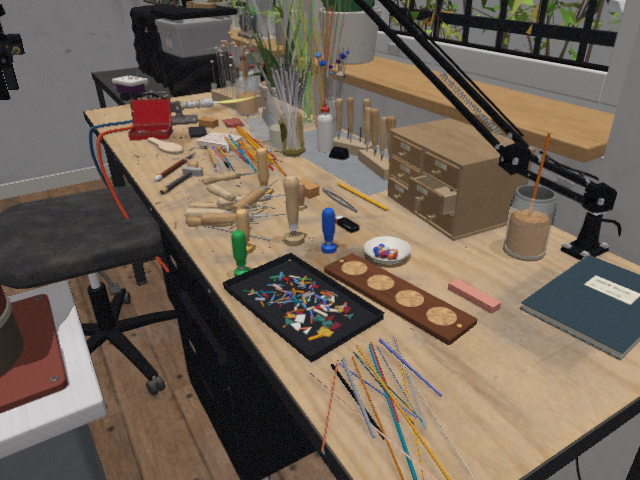

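View pics/side0.png

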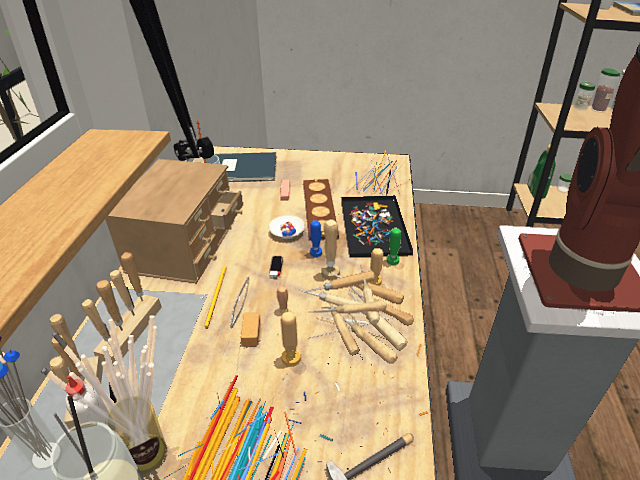

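The bench is seen from both sides. The dish is at the board's near end in the side view (about +y) and the stone is at the far end. I'll zoom in on the stamps next.

```bash
python3 - <<'E'
import cv2
a=cv2.imread("pics/scene0.png")[130:350,170:490]; cv2.imwrite("pics/c1.png",cv2.resize(a,None,fx=2.5,fy=2.5,interpolation=cv2.INTER_CUBIC))
a=cv2.imread("pics/side0.png")[170:390,180:440]; cv2.imwrite("pics/c2.png",cv2.resize(a,None,fx=2.5,fy=2.5,interpolation=cv2.INTER_CUBIC))
E
cat > h.py <<'E'
import numpy as np, cv2
from plant import vision, readout
def K(c): return np.array([[c['fx'],0,c['cx']],[0,c['fy'],c['cy']],[0,0,1]]),np.array([c['k1'],0,0,0.])
def plane(c,uv,z=0):
    k,d=K(c); p=cv2.undistortPoints(np.array(uv,float).reshape(-1,1,2),k,d)[:,0]
    R=np.array(c['R']); C=-R.T@np.array(c['t']); r=np.c_[p,np.ones(len(p))]@R
    return C+r*((z-C[2])/r[:,2])[:,None]
def proj(c,X):
    k,d=K(c); return cv2.projectPoints(np.array(X,float).reshape(-1,1,3),cv2.Rodrigues(np.array(c['R']))[0],np.array(c['t']),k,d)[0][:,0]
E
```

```text
(no output)
```

View pics/c1.png

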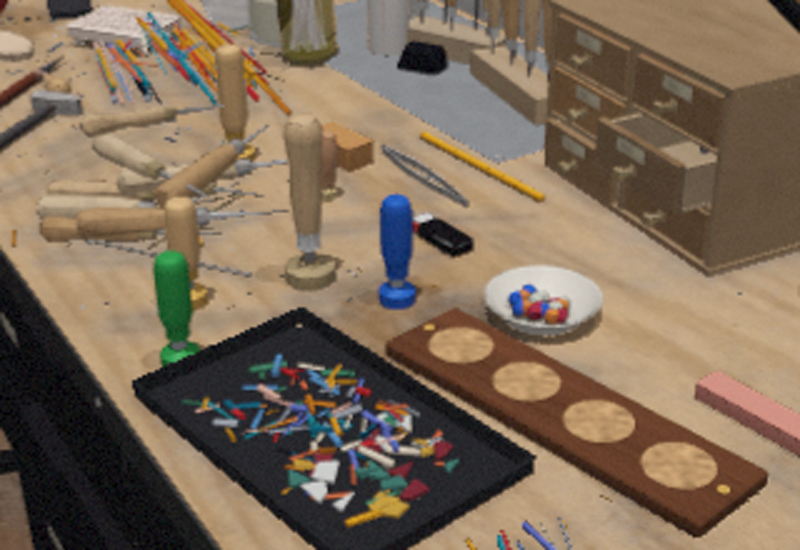

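View pics/c2.png

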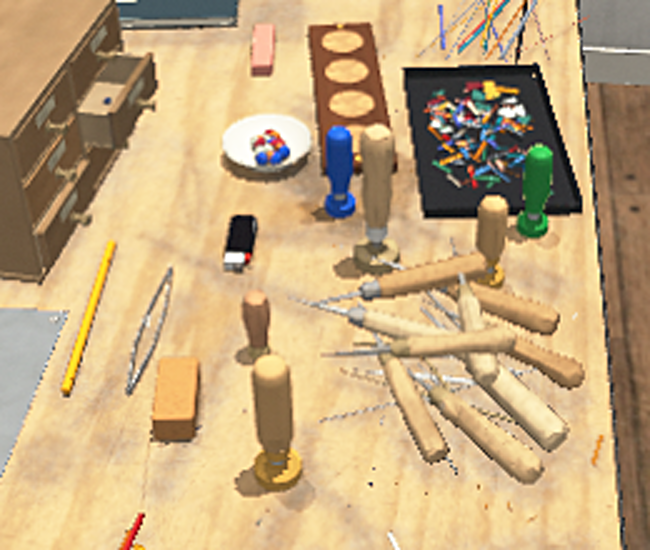

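Scene crop: stamp_134's foot is at (310,270), stamp_86's at (190,293), the 110 stands at (232,100) and the 62 is behind the 134. Side crop feet: 134 (376,256), 62 (256,352), 110 (278,467), 86 (490,275). Cork marks in the scene crop are (460,345), (527,381), (599,421) and (680,465). The blue and green stamps are decoys.

Run:
```python
from h import *
a=vision.get_calibration("scene"); b=vision.get_calibration("side")
f1=lambda p:np.array(p)/2.5+[170,130]; f2=lambda p:np.array(p)/2.5+[180,170]
np.set_printoptions(precision=4,suppress=True)
m=plane(a,f1([(460,345),(527,381),(599,421),(680,465)]),.012);print(m);print(plane(b,f2([(342,41),(346,70),(352,104)]),.012))
print('86,134 scene',plane(a,f1([(190,293),(310,268)]),.005)); print('62,86,110,134 side',plane(b,f2([(256,352),(490,273),(278,467),(376,254)]),.004))
print('cork,lighter,dish,blue,green',plane(b,f2([(177,400),(240,242),(265,145),(340,205),(533,225)]),.01))
print('lying tools',plane(b,f2([(372,288),(480,265),(300,302),(360,315)]),.01))
s=readout.get_state();print(-np.array(a['R']).T@a['t'],-np.array(b['R']).T@b['t'])
w=vision.get_calibration("wrist");print(w, -np.array(w['R']).T@w['t'])
# tops with fits
for n,p1,p2 in (('134',(303,122),(376,132)),('110',(229,52),(270,363)),('86',(180,203),(492,202))):
    A=[];B=[]
    for c,p in((a,f1(p1)),(b,f2(p2))):
        q0=plane(c,[p],0)[0];C=-np.array(c['R']).T@c['t'];d=(q0-C)/np.linalg.norm(q0-C);P=np.eye(3)-np.outer(d,d);A.append(P);B.append(P@C)
    print(n,'top',np.linalg.lstsq(np.vstack(A),np.hstack(B),rcond=None)[0])
```

```text
[[ 0.5776 -0.0958  0.012 ]
 [ 0.5901 -0.155   0.012 ]
 [ 0.6014 -0.214   0.012 ]
 [ 0.6135 -0.2732  0.012 ]]
[[ 0.6098 -0.268   0.012 ]
 [ 0.5989 -0.2111  0.012 ]
 [ 0.5858 -0.1498  0.012 ]]
86,134 scene [[0.4538 0.0812 0.005 ]
 [0.5479 0.0654 0.005 ]]
62,86,110,134 side [[0.6228 0.1825 0.004 ]
 [0.4457 0.074  0.004 ]
 [0.5884 0.2889 0.004 ]
 [0.5419 0.0602 0.004 ]]
cork,lighter,dish,blue,green [[ 0.6705  0.2418  0.01  ]
 [ 0.6575  0.0637  0.01  ]
 [ 0.6602 -0.076   0.01  ]
 [ 0.579   0.0056  0.01  ]
 [ 0.4101  0.0156  0.01  ]]
lying tools [[0.5406 0.1084 0.01  ]
 [0.4544 0.0717 0.01  ]
 [0.5961 0.1305 0.01  ]
 [0.5469 0.1401 0.01  ]]
[ 0.1548 -0.6992  0.4927] [0.476  0.791  0.6556]
{'fx': 339.5577200035337, 'fy': 339.5577200035337, 'cx': 318.28734924385344, 'cy': 243.01544125905994, 'k1': -0.06210278225973034, 'R': array([[ 0.2275,  0.9738, -0.0017],
       [ 0.9396, -0.219 ,  0.2632],
       [ 0.2559, -0.0615, -0.9647]]), 't': array([-0.6495, -0.0312,  0.3895])} [0.0774 0.6496 0.3829]
134 top [0.5436 0.0587 0.1301]
110 top [0.5904 0.285  0.1052]
86 top [0.4505 0.0774 0.0827]
```

```bash
python3 -m crank '[0,0,-15,0,0,0.163,-1,0,0,-15,0,0,0.163,-1,0,0,-15,0,0,0.163,-1,0,0,-15,0,0,0.163,-1,0,0,-15,0,0,0.163,-1,0,0,-15,0,0,0.163,-1,0,0,-15,0,0,0.163,-1]'
cat >> h.py <<'E'
from scipy.spatial.transform import Rotation as Ro
YAW=1.77
def go(x,y,z):
    s=readout.get_state(); R=Ro.from_euler('xyz',s['tool_rot'])
    print('pos',s['eef_pos'].round(4),'rpy',s['tool_rot'].round(4),'q',s['joint_pos'].round(2),'t',s['time'],'w',s['gripper_width'],'ff',s['finger_force'])
    print('dtool mm',(1000*R.inv().apply(np.array([x,y,z])-s['eef_pos'])).round(1), 'rot',(R.inv()*Ro.from_euler('xyz',[np.pi,0,YAW])).as_rotvec().round(3))
E
python3 -c "
from h import *
go(.53,.15,.33)"
```

```text
time: 0.98
eef_pos: [0.148, 0.6327, 0.3275]
tool_rot: [-3.141, 0.001, 1.765]
force: [-0.2, 0.4, 0.1]
gripper_width: 0.997
finger_force: 0.0
pos [0.148  0.6327 0.3275] rpy [-3.1413e+00  9.0000e-04  1.7655e+00] q [-1.56  0.31  0.2   1.3  -0.06  1.54 -1.17] t 0.975 w 0.9968551203039614 ff 0.0
dtool mm [-547.5  281.4   -2.1] rot [-0.     0.001 -0.005]
```

```bash
python3 -m crank '[-48,26,0,0,0,0,0,-50,28,0,0,0,0,0,-50,28,0,0,0,0,0,-50,28,0,0,0,0,0,-50,28,0,0,0,0,0,-50,28,0,0,0,0,0,-50,28,0,0,0,0,0,-50,28,0,0,0,0,0,-50,28,0,0,0,0,0,-50,28,0,0,0,0,0]'
python3 -c "
from h import *
go(.53,.15,.33)
cv2.imwrite('pics/w1.png',vision.get_image('wrist')[:,:,::-1])"
```

```text
time: 2.22
eef_pos: [0.5202, 0.1985, 0.3275]
tool_rot: [-3.142, -0.0, 1.771]
force: [0.2, -0.3, -0.5]
gripper_width: 0.501
finger_force: 0.0
pos [0.5202 0.1985 0.3275] rpy [-3.1415e+00 -2.0000e-04  1.7711e+00] q [-1.01  0.11  0.62  1.55 -0.06  1.5  -0.18] t 2.225 w 0.5008024973178432 ff 0.0
dtool mm [-49.5  -0.1  -2.6] rot [-0.    -0.     0.001]
```

View pics/w1.png

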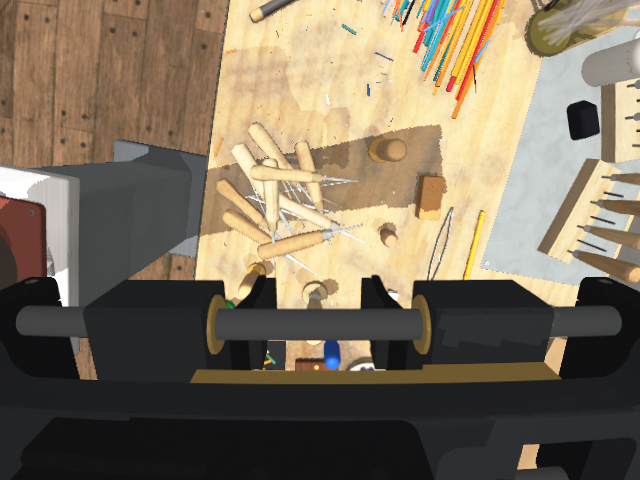

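Wrist view: image up is +y. 110 is at (388,150), 62 at (388,236), 86 at (253,275), 134 at (315,292). I'll back off toward -y so all four are clear of the fingers, then overlay my estimates.

```bash
python3 -m crank '[-40,0,0,0,0,0,0,-50,0,0,0,0,0,0,-30,0,0,0,0,0,0,0,0,0,0,0,0,0]'
cat >> h.py <<'E'
ST={'62':(.6228,.1825,.0,.062,.009,.011),'86':(.4495,.0775,0,.086,.014,.012),'110':(.5884,.2889,0,.11,.017,.013),'134':(.545,.062,0,.134,.0195,.014)}
def circ(img,c,x,y,z,r,col=(255,0,255)):
    t=np.linspace(0,2*np.pi,60); p=proj(c,np.c_[x+r*np.cos(t),y+r*np.sin(t),0*t+z])
    cv2.polylines(img,[np.int32(p*16)],True,col,1,cv2.LINE_AA,4)
def up(img,y0,y1,x0,x1,f): return cv2.resize(img[y0:y1,x0:x1],None,fx=f,fy=f,interpolation=cv2.INTER_CUBIC)
E
python3 -c "
from h import *
go(.53,.08,.33)
c=vision.get_calibration('wrist');im=vision.get_image('wrist')[:,:,::-1].copy();cv2.imwrite('pics/w2.png',im)
import pickle;pickle.dump(c,open('w2.pkl','wb'))
# upscale then draw
f=2.6;y0,x0=70,200
big=up(im,y0,300,x0,500,f)
c2=dict(c);c2.update(fx=c['fx']*f,fy=c['fy']*f,cx=(c['cx']-x0+.5)*f-.5,cy=(c['cy']-y0+.5)*f-.5)
for k,(x,y,z,h,r0,r1) in ST.items():
    circ(big,c2,x,y,z,r0);circ(big,c2,x,y,h-.008,r1,(255,255,0))
cv2.imwrite('pics/w2c.png',big)"
```

```text
time: 2.78
eef_pos: [0.5435, 0.0794, 0.3276]
tool_rot: [-3.142, 0.0, 1.766]
force: [-0.3, 0.3, -0.6]
gripper_width: 0.5
finger_force: 0.0
pos [0.5435 0.0794 0.3276] rpy [-3.1416e+00  4.0000e-04  1.7658e+00] q [-0.88  0.09  0.71  1.57 -0.06  1.5   0.03] t 2.775 w 0.5002521803451234 ff 0.0
dtool mm [  3.2 -13.1  -2.4] rot [-0.     0.    -0.004]
```

View pics/w2c.png

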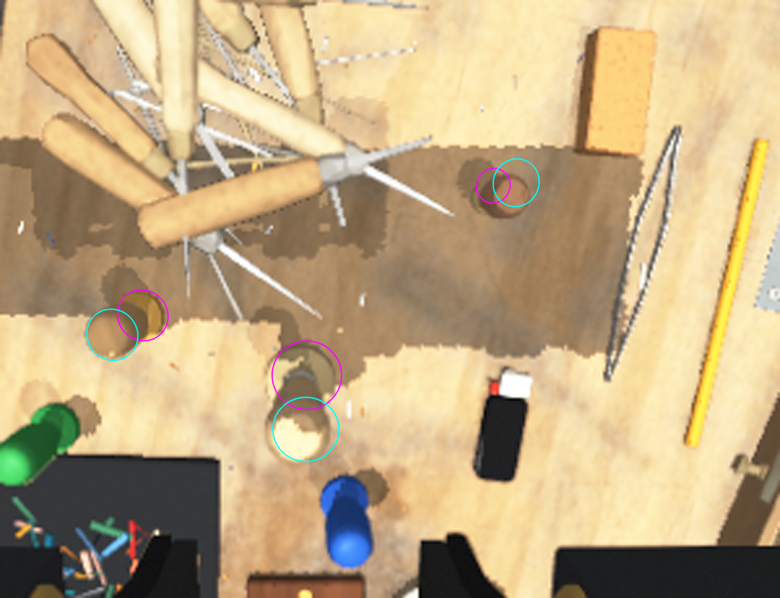

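The estimates match; small corrections: 134 → (.543,.061), 62 → (.621,.176). The 134 goes first.

Run:
```python
from h import *
go(.543,.061,.15)
```

```text
pos [0.5432 0.0816 0.3274] rpy [-3.1413e+00 -2.0000e-04  1.7686e+00] q [-0.88  0.09  0.71  1.57 -0.06  1.5   0.03] t 2.825 w 0.501658497357113 ff 0.0
dtool mm [-20.2  -4.2 177.4] rot [-0.    -0.    -0.001]
```

```bash
python3 -m crank '[-19,-4,30,0,0,0,-0.4,0,0,50,0,0,0,-0.4,0,0,50,0,0,0,-0.4,0,0,37,0,0,0,-0.4,0,0,0,0,0,0,-0.4]'
python3 - <<'E'
from h import *
go(.543,.061,.08)
im=vision.get_image('wrist')[:,:,::-1].copy();c=vision.get_calibration('wrist')
circ(im,c,.543,.061,.134,.012);circ(im,c,.543,.061,.0,.0195);circ(im,c,.543,.061,.09,.014,(255,255,0))
cv2.imwrite('pics/w3.png',im)
E
```

```text
time: 3.45
eef_pos: [0.541, 0.0641, 0.1581]
tool_rot: [-3.136, 0.001, 1.773]
force: [0.7, 0.1, 0.6]
gripper_width: 0.697
finger_force: 0.0
pos [0.541  0.0641 0.1581] rpy [-3.1362e+00  8.0000e-04  1.7726e+00] q [-0.83  0.19  0.71  1.83 -0.14  1.17  0.13] t 3.45 w 0.6969415406624635 ff 0.0
dtool mm [-3.4  1.7 78.1] rot [-0.005  0.001  0.003]
```

View pics/w3.png

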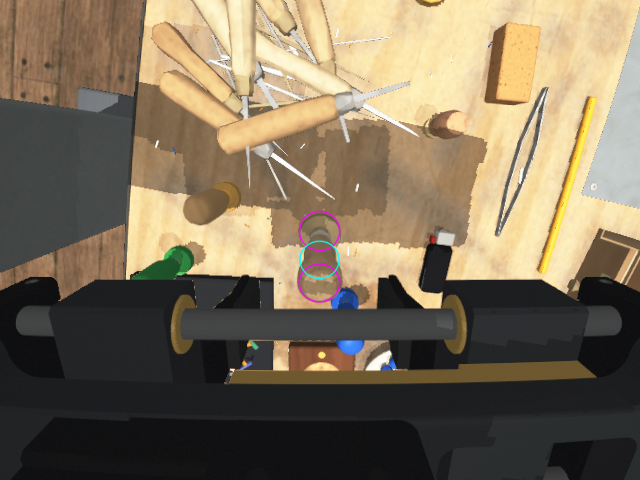

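The overlay sits on the 134 (column 320, midway between the fingers). Descending and gripping.

```bash
python3 -m crank '[-2,1,26,0,0,0,-0.4,0,0,26,0,0,0,-0.4,0,0,25,0,0,0,-0.4,0,0,0,0,0,0,-0.4,0,0,0,0,0,0,1,0,0,0,0,0,0,1,0,0,0,0,0,0,1,0,0,0,0,0,0,1,0,0,0,0,0,0,1]'
```

```text
time: 4.62
eef_pos: [0.5444, 0.0612, 0.0838]
tool_rot: [-3.141, -0.0, 1.771]
force: [-1.1, -0.1, 4.0]
gripper_width: 0.302
finger_force: 29.9
```

```bash
python3 -m crank '[0,0,-30,0,0,0,1,0,0,-50,0,0,0,1,0,0,-50,0,0,0,1,-42,0,-30,0,0,0,1,-50,0,0,0,0,0,1,-50,0,0,0,0,0,1,-50,0,0,0,0,0,1,-50,0,0,0,0,0,1,-50,0,0,0,0,0,1,-45,0,0,0,0,0,1]'
python3 - <<'E'
from h import *
go(.6117,-.2705,.2)
c=vision.get_calibration('wrist');im=vision.get_image('wrist')[:,:,::-1].copy();cv2.imwrite('pics/w4raw.png',im)
import pickle;pickle.dump(c,open('w4.pkl','wb'))
u=np.array([-.199,.98]); m0=np.array([.594,-.1825])
for k in (-.09,-.03,.03,.09):
    p=m0+k*u;circ(im,c,p[0],p[1],.012,.022);print(p)
cv2.imwrite('pics/w4.png',im)
E
```

```text
time: 5.88
eef_pos: [0.6115, -0.2707, 0.2431]
tool_rot: [-3.141, -0.0, 1.771]
force: [0.8, 0.8, -0.5]
gripper_width: 0.304
finger_force: 29.8
pos [ 0.6115 -0.2707  0.2431] rpy [-3.141  -0.      1.7706] q [-0.25  0.46  0.86  1.41 -0.35  1.42  0.81] t 5.875 w 0.3042299493974752 ff 29.802573462620785
dtool mm [ 0.2  0.2 43.1] rot [-0.001 -0.     0.001]
[ 0.61191 -0.2707 ]
[ 0.59997 -0.2119 ]
[ 0.58803 -0.1531 ]
[ 0.57609 -0.0943 ]
```

View pics/w4.png

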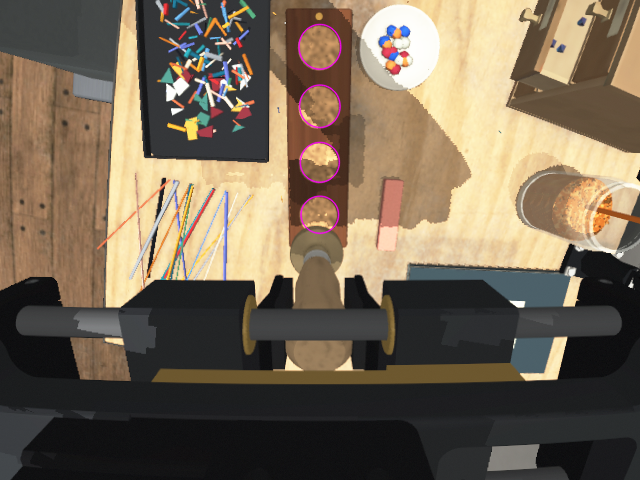

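The mark overlays sit exactly on the corks. The 134 hangs over the -y end mark, with its foot at (317,249). Lowering.

```bash
python3 -m crank '[0,0,50,0,0,0,1,0,0,50,0,0,0,1,0,0,35,0,0,0,1,0,0,8,0,0,0,1,0,0,0,0,0,0,1]'
python3 - <<'E'
from h import *
go(.6119,-.2707,.0955)
E
```

```text
time: 6.55
eef_pos: [0.6116, -0.2692, 0.1011]
tool_rot: [-3.141, 0.0, 1.771]
force: [0.8, -1.1, -1.0]
gripper_width: 0.302
finger_force: 29.8
pos [ 0.6116 -0.2692  0.1011] rpy [-3.1415e+00  3.0000e-04  1.7707e+00] q [-0.22  0.56  0.8   1.59 -0.43  1.17  0.86] t 6.55 w 0.3020235939805289 ff 29.790089818379784
dtool mm [-1.5 -0.   5.6] rot [-0.     0.     0.001]
```

```bash
python3 -m crank '[0,0,2,0,0,0,1,0,0,2,0,0,0,1,0,0,0.5,0,0,0,1,0,0,0,0,0,0,1]'
```

```text
time: 7.05
eef_pos: [0.6115, -0.269, 0.0963]
tool_rot: [3.141, 0.0, 1.771]
force: [0.1, 0.5, -1.9]
gripper_width: 0.302
finger_force: 29.8
```

```bash
python3 -m crank '[0,0,0.7,0,0,0,1,0,0,0,0,0,0,1]';  python3 -m crank '[0,0,0.7,0,0,0,1,0,0,0,0,0,0,1]'
```

```text
time: 7.3
eef_pos: [0.6116, -0.2694, 0.0958]
tool_rot: [3.141, 0.0, 1.771]
force: [-0.8, -0.6, 3.2]
gripper_width: 0.304
finger_force: 29.8
time: 7.55
eef_pos: [0.6118, -0.2697, 0.0957]
tool_rot: [3.14, 0.001, 1.77]
force: [-2.1, 0.3, 9.0]
gripper_width: 0.302
finger_force: 29.9
```

```bash
python3 -m crank '[0,0,-0.6,0,0,0,1,0,0,0,0,0,0,0,0,0,0,0,0,0,-0.2,0,0,0,0,0,0,-0.2,0,0,-10,0,0,0,-0.2,0,0,-35,0,0,0,-0.2,0,0,-50,0,0,0,-0.2,0,0,-40,0,0,0,-0.2,-60,0,0,0,0,0,-0.2,0,0,0,0,0,0,-0.2]'
python3 - <<'E'
from h import *
go(.588,.287,.24)
c=vision.get_calibration('wrist');im=vision.get_image('wrist')[:,:,::-1].copy()
u=np.array([-.199,.98]); m0=np.array([.594,-.1825])
p=m0-.09*u;circ(im,c,*p,.012,.0195);circ(im,c,*p,.146,.012,(255,255,0))
cv2.imwrite('pics/w5.png',up(im,100,330,180,460,2.6))
E
```

```text
time: 8.8
eef_pos: [0.6216, -0.3335, 0.2311]
tool_rot: [-3.14, 0.003, 1.765]
force: [-1.8, 0.0, -1.1]
gripper_width: 0.598
finger_force: 0.0
pos [ 0.6216 -0.3335  0.2311] rpy [-3.1405  0.0035  1.7646] q [-0.12  0.55  0.84  1.33 -0.4   1.43  0.9 ] t 8.8 w 0.5983429726670058 ff 0.0
dtool mm [615.3  86.5 -11.1] rot [-0.001  0.003 -0.005]
```

View pics/w5.png

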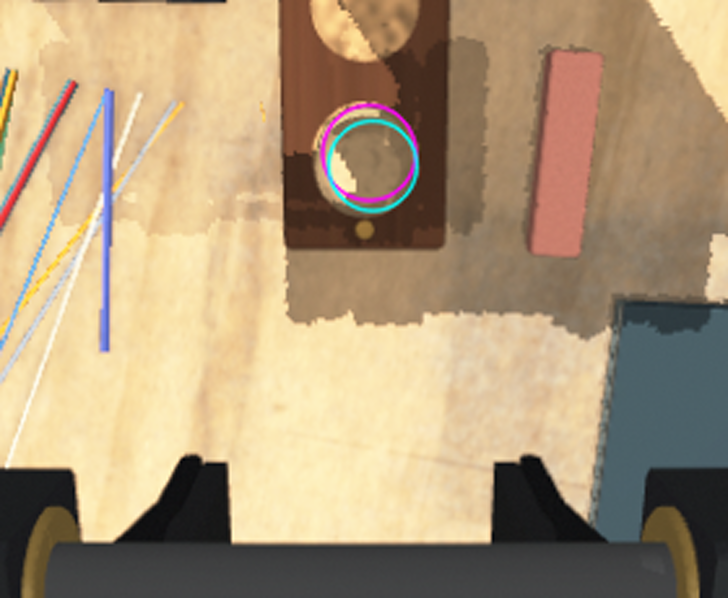

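```bash
python3 -m crank '[62,10,0,0,0,0,-0.2,62,10,0,0,0,0,-0.2,62,10,0,0,0,0,-0.2,62,10,0,0,0,0,-0.2,62,10,0,0,0,0,-0.2,62,10,0,0,0,0,-0.2,62,10,0,0,0,0,-0.2]'
python3 - <<'E'
from h import *
go(.588,.287,.24)
im=vision.get_image('scene')[:,:,::-1].copy()
cv2.imwrite('pics/s2.png',up(im,140,360,280,500,2.5))
E
```

```text
time: 9.72
eef_pos: [0.605, 0.1125, 0.2309]
tool_rot: [3.141, -0.001, 1.772]
force: [0.8, -0.3, -0.7]
gripper_width: 0.603
finger_force: 0.0
pos [0.605  0.1125 0.2309] rpy [ 3.1410e+00 -1.1000e-03  1.7722e+00] q [-0.89  0.32  0.8   1.57 -0.23  1.35  0.14] t 9.725 w 0.6028443117364642 ff 0.0
dtool mm [174.4  18.3  -9. ] rot [ 0.001 -0.001  0.002]
```

View pics/s2.png

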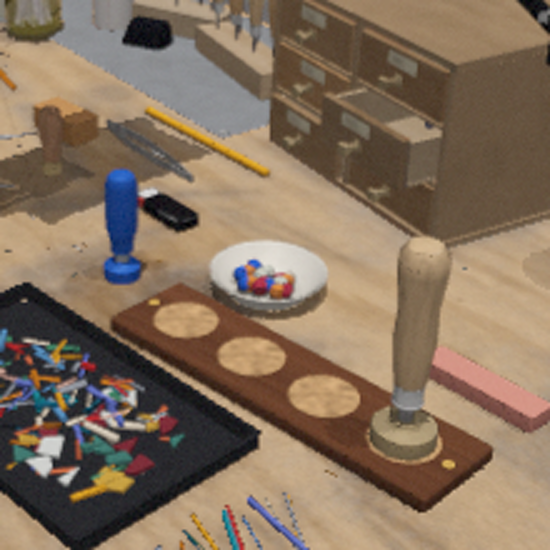

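The 134 stands upright and centred on the stone-end mark. Next I refine the 110 and 62 from here.

Run:
```python
from h import *
c=vision.get_calibration('wrist');im=vision.get_image('wrist')[:,:,::-1].copy()
f=3;y0,x0=60,220
big=up(im,y0,260,x0,470,f)
c2=dict(c);c2.update(fx=c['fx']*f,fy=c['fy']*f,cx=(c['cx']-x0+.5)*f-.5,cy=(c['cy']-y0+.5)*f-.5)
for x,y,h,r0,r1 in ((.621,.176,.06,.009,.011),(.589,.287,.1,.017,.013)):
    circ(big,c2,x,y,0,r0);circ(big,c2,x,y,h,r1,(255,255,0))
cv2.imwrite('pics/w6.png',big)
go(.589,.287,.17)
```

```text
pos [0.6043 0.1203 0.2297] rpy [-3.1408 -0.0038  1.7839] q [-0.89  0.32  0.79  1.57 -0.24  1.35  0.14] t 9.825 w 0.5965394811170519 ff 0.0
dtool mm [166.   20.4  60.4] rot [-0.001 -0.004  0.014]
```

View pics/w6.png

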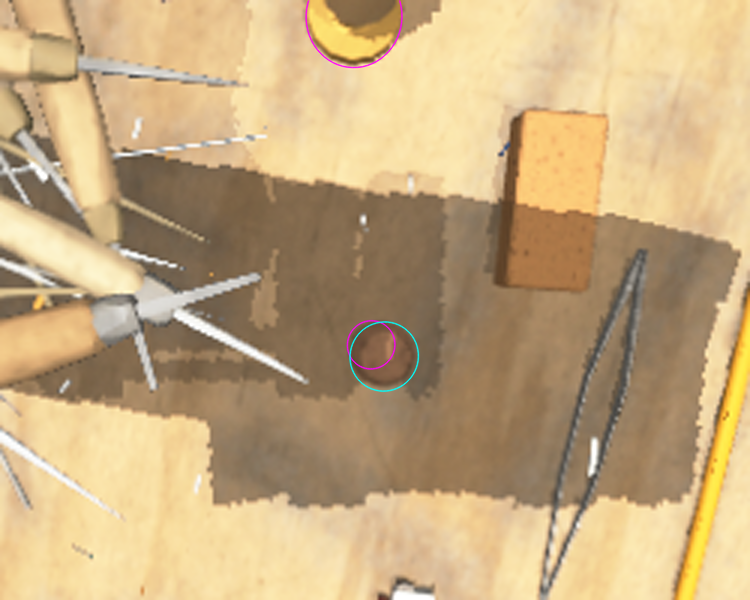

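```bash
python3 -m crank '[50,6,0,0,0,0,-0.4,50,7,0,0,0,0,-0.4,50,7,0,0,0,0,-0.4,16,0,30,0,0,0,-0.4,0,0,30,0,0,0,-0.4,0,0,0,0,0,0,-0.4]'
python3 -c "
from h import *
go(.589,.287,.067)"
```

```text
time: 10.58
eef_pos: [0.5906, 0.2762, 0.1684]
tool_rot: [-3.138, 0.001, 1.772]
force: [0.1, 0.7, 0.2]
gripper_width: 0.704
finger_force: 0.0
pos [0.5906 0.2762 0.1684] rpy [-3.1376e+00  1.2000e-03  1.7721e+00] q [-1.04  0.44  0.72  1.55 -0.3   1.26 -0.08] t 10.575 w 0.7035670097951876 ff 0.0
dtool mm [ 11.    1.  101.4] rot [-0.004  0.001  0.002]
```

```bash
python3 -m crank '[9,1,0,0,0,0,-0.4,0,0,0,0,0,0,-0.4,0,0,0,0,0,0,-0.4]'
python3 -c "
from h import *
go(.589,.287,.067)"
```

```text
time: 10.95
eef_pos: [0.5921, 0.2851, 0.1712]
tool_rot: [3.14, -0.0, 1.771]
force: [-0.6, -0.1, 0.8]
gripper_width: 0.703
finger_force: 0.0
pos [0.5921 0.2851 0.1712] rpy [ 3.1404e+00 -5.0000e-04  1.7709e+00] q [-1.05  0.44  0.72  1.54 -0.3   1.27 -0.09] t 10.95 w 0.7027797750701924 ff 0.0
dtool mm [  2.4  -2.8 104.2] rot [ 0.001 -0.     0.001]
```

```bash
python3 -m crank '[2,-2,30,0,0,0,-0.4,0,0,35,0,0,0,-0.4,0,0,28,0,0,0,-0.4,0,0,10,0,0,0,-0.4,0,0,0,0,0,0,-0.4,0,0,0,0,0,0,0.5,0,0,0,0,0,0,1,0,0,0,0,0,0,1,0,0,0,0,0,0,1]'
python3 -c "
from h import *
go(.59997,-.2119,.22)"
```

```text
time: 12.08
eef_pos: [0.5894, 0.2866, 0.0675]
tool_rot: [3.141, -0.0, 1.771]
force: [0.3, 0.2, -0.2]
gripper_width: 0.326
finger_force: 0.0
pos [0.5894 0.2866 0.0675] rpy [ 3.1413e+00 -2.0000e-04  1.7708e+00] q [-1.02  0.54  0.67  1.65 -0.37  1.09 -0.04] t 12.075 w 0.32643771474470423 ff 0.0
dtool mm [-490.7  -88.7 -152.6] rot [ 0.    -0.     0.001]
```

```bash
python3 -m crank '[0,0,0,0,0,0,1,0,0,0,0,0,0,1,0,0,0,0,0,0,1]'
```

```text
time: 12.45
eef_pos: [0.5895, 0.2866, 0.0674]
tool_rot: [3.141, -0.0, 1.771]
force: [0.3, -0.3, 1.8]
gripper_width: 0.287
finger_force: 30.0
```

```bash
python3 -m crank '[0,0,-30,0,0,0,1,0,0,-45,0,0,0,1,0,0,-50,0,0,0,1,-40,-10,-35,0,0,0,1,-55,-10,0,0,0,0,1,-55,-10,0,0,0,0,1,-55,-10,0,0,0,0,1,-55,-10,0,0,0,0,1,-55,-10,0,0,0,0,1,-55,-10,0,0,0,0,1]'
python3 -m crank '[-50,-9,0,0,0,0,1,-40,-8,0,0,0,0,1,-30,-2,0,0,0,0,1,0,0,0,0,0,0,1,0,0,0,0,0,0,1]'
python3 -c "
from h import *
go(.6,-.2119,.0800)"
```

```text
time: 13.7
eef_pos: [0.5937, -0.0916, 0.2271]
tool_rot: [-3.141, -0.0, 1.771]
force: [0.6, 0.2, -2.0]
gripper_width: 0.291
finger_force: 30.0
time: 14.32
eef_pos: [0.5994, -0.2104, 0.2268]
tool_rot: [-3.141, -0.001, 1.771]
force: [0.3, 0.3, -1.7]
gripper_width: 0.287
finger_force: 30.0
pos [ 0.5994 -0.2104  0.2268] rpy [-3.1410e+00 -8.0000e-04  1.7712e+00] q [-0.4   0.4   0.9   1.53 -0.32  1.36  0.72] t 14.325 w 0.2872931224938593 ff 29.959952332283137
dtool mm [ -1.7   0.4 146.8] rot [-0.001 -0.001  0.001]
```

```bash
python3 -m crank '[-1,0.5,50,0,0,0,1,0,0,50,0,0,0,1,0,0,35,0,0,0,1,0,0,8,0,0,0,1,0,0,2.5,0,0,0,1,0,0,0,0,0,0,1,0,0,0,0,0,0,1]'
python3 -c "
from h import *
go(.6,-.2119,.0793)"
```

```text
time: 15.2
eef_pos: [0.6008, -0.2124, 0.0831]
tool_rot: [3.14, 0.001, 1.771]
force: [0.6, -1.0, -0.8]
gripper_width: 0.288
finger_force: 30.0
pos [ 0.6008 -0.2124  0.0831] rpy [3.1398e+00 6.0000e-04 1.7709e+00] q [-0.35  0.53  0.82  1.69 -0.42  1.11  0.8 ] t 15.2 w 0.28808155933232427 ff 29.959780303543084
dtool mm [ 0.7 -0.7  3.8] rot [0.002 0.001 0.001]
```

```bash
python3 -m crank '[0,-0.5,2,0,0,0,1,0,0,0,0,0,0,1,0,0,0,0,0,0,1]'; python3 -m crank '[0,0,0.7,0,0,0,1,0,0,0,0,0,0,1]'; python3 -m crank '[0,0,0.7,0,0,0,1,0,0,0,0,0,0,1]'
```

```text
time: 15.58
eef_pos: [0.5996, -0.2124, 0.0798]
tool_rot: [3.142, 0.0, 1.771]
force: [-0.3, 0.3, -0.8]
gripper_width: 0.287
finger_force: 30.0
time: 15.82
eef_pos: [0.5998, -0.2125, 0.0794]
tool_rot: [3.141, 0.0, 1.771]
force: [-1.6, -0.6, 3.0]
gripper_width: 0.285
finger_force: 30.0
time: 16.08
eef_pos: [0.5999, -0.2126, 0.0793]
tool_rot: [3.141, 0.0, 1.771]
force: [-3.0, 1.1, 9.8]
gripper_width: 0.293
finger_force: 30.0
```

```bash
python3 -m crank '[0,0,-0.8,0,0,0,1,0,0,0,0,0,0,0,0,0,0,0,0,0,-0.2,0,0,0,0,0,0,-0.2,0,0,-10,0,0,0,-0.2,0,0,-35,0,0,0,-0.2,0,0,-50,0,0,0,-0.2,40,-10,-30,0,0,0,-0.2,50,-18,0,0,0,0,-0.2,50,-18,0,0,0,0,-0.2]'
python3 -c "
from h import *
go(.4495,.0775,.15)"
```

```text
time: 17.32
eef_pos: [0.5262, -0.0835, 0.2049]
tool_rot: [3.141, 0.0, 1.77]
force: [-0.6, 1.2, 0.5]
gripper_width: 0.601
finger_force: 0.0
pos [ 0.5262 -0.0835  0.2049] rpy [3.1405e+00 2.0000e-04 1.7700e+00] q [-0.78  0.13  0.93  1.81 -0.11  1.25  0.39] t 17.325 w 0.6009086981702609 ff 0.0
dtool mm [173.  -43.4  54.8] rot [0.001 0.    0.   ]
```

```bash
python3 -m crank '[50,-12,0,0,0,0,-0.2,50,-12,0,0,0,0,-0.2,50,-12,0,0,0,0,-0.2,10,-3,30,0,0,0,-0.2,0,0,20,0,0,0,-0.2,0,0,0,0,0,0,-0.2,0,0,0,0,0,0,-0.2]'
python3 -c "
from h import *
c=vision.get_calibration('wrist');im=vision.get_image('wrist')[:,:,::-1].copy()
circ(im,c,.4495,.0775,0,.014);circ(im,c,.4495,.0775,.07,.012,(255,255,0))
cv2.imwrite('pics/w7.png',up(im,130,340,190,450,3))
go(.4495,.0775,.043)"
```

```text
time: 18.2
eef_pos: [0.4573, 0.0645, 0.1552]
tool_rot: [3.141, -0.0, 1.77]
force: [0.5, 0.3, 1.2]
gripper_width: 0.597
finger_force: 0.0
pos [0.4575 0.0646 0.1553] rpy [ 3.1402e+00 -3.0000e-04  1.7700e+00] q [-1.02 -0.04  0.78  2.02  0.03  1.15 -0.06] t 18.25 w 0.6016602588012875 ff 0.0
dtool mm [ 14.2  -5.4 112.3] rot [ 0.001 -0.    -0.   ]
```

View pics/w7.png

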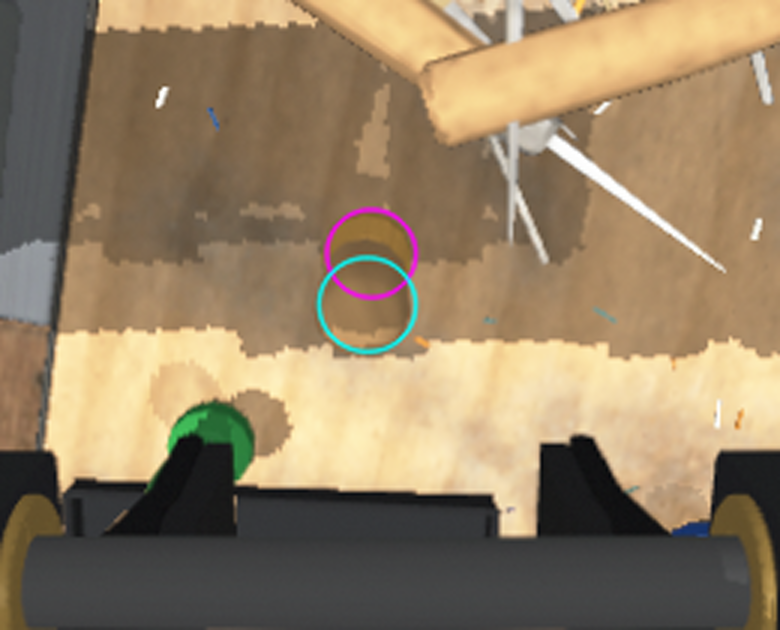

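The overlay matches the 86. The lying handles stay about 25 mm beyond the fingers, so it's clear to descend.

```bash
python3 -m crank '[14,-5,30,0,0,0,-0.2,0,0,0,0,0,0,-0.2,0,0,0,0,0,0,-0.2]'
python3 -c "
from h import *
go(.4495,.0775,.043)"
```

```text
time: 18.62
eef_pos: [0.4499, 0.0771, 0.1253]
tool_rot: [3.141, 0.0, 1.77]
force: [0.2, 0.1, 1.2]
gripper_width: 0.604
finger_force: 0.0
pos [0.4499 0.0771 0.1253] rpy [3.1405 0.     1.7704] q [-1.03 -0.01  0.77  2.07  0.01  1.08 -0.06] t 18.625 w 0.6036330795883333 ff 0.0
dtool mm [ 0.4 -0.4 82.3] rot [0.001 0.    0.   ]
```

```bash
python3 -m crank '[0,0,30,0,0,0,-0.2,0,0,30,0,0,0,-0.2,0,0,21,0,0,0,-0.2,0,0,0,0,0,0,-0.2,0,0,0,0,0,0,1,0,0,0,0,0,0,1,0,0,0,0,0,0,1,0,0,0,0,0,0,1,0,0,0,0,0,0,1,0,0,0,0,0,0,1]'
python3 -c "
from h import *
go(.588,-.1531,.21)"
```

```text
time: 19.88
eef_pos: [0.4493, 0.0777, 0.0435]
tool_rot: [3.141, -0.0, 1.771]
force: [-1.4, -0.2, 6.9]
gripper_width: 0.271
finger_force: 30.0
pos [0.4493 0.0777 0.0435] rpy [ 3.1411e+00 -3.0000e-04  1.7708e+00] q [-0.99  0.14  0.78  2.15 -0.13  0.89  0.06] t 19.875 w 0.27076383493733924 ff 29.973882979393238
dtool mm [-253.7   90.1 -166.5] rot [ 0.    -0.     0.001]
```

```bash
python3 -m crank '[0,0,-30,0,0,0,1,0,0,-50,0,0,0,1,0,0,-50,0,0,0,1,-34,12,-20,0,0,0,1,-50,18,0,0,0,0,1,-50,18,0,0,0,0,1,-50,18,0,0,0,0,1,-40,14,0,0,0,0,1,-30,10,0,0,0,0,1,0,0,0,0,0,0,1]'
python3 -m crank '[0,0,0,0,0,0,1,0,0,0,0,0,0,1]'
python3 -c "
from h import *
go(.588,-.1531,.0555)"
```

```text
time: 21.12
eef_pos: [0.5875, -0.1564, 0.1925]
tool_rot: [-3.14, 0.002, 1.767]
force: [0.8, -0.1, -0.9]
gripper_width: 0.267
finger_force: 30.0
time: 21.38
eef_pos: [0.5875, -0.1521, 0.1931]
tool_rot: [-3.142, -0.001, 1.772]
force: [0.8, 0.4, -1.6]
gripper_width: 0.268
finger_force: 30.0
pos [ 0.5875 -0.1521  0.1931] rpy [-3.1416e+00 -1.0000e-03  1.7724e+00] q [-0.59  0.39  0.99  1.65 -0.34  1.29  0.66] t 21.375 w 0.2680396371402549 ff 29.97427115406026
dtool mm [ -1.2   0.3 137.6] rot [-0.    -0.001  0.002]
```

```bash
python3 -m crank '[-1,0.3,50,0,0,0,1,0,0,45,0,0,0,1,0,0,30,0,0,0,1,0,0,8,0,0,0,1,0,0,0,0,0,0,1,0,0,0,0,0,0,1]'
python3 -c "
from h import *
go(.588,-.1531,.0555)"
```

```text
time: 22.12
eef_pos: [0.5892, -0.1545, 0.0617]
tool_rot: [3.139, 0.001, 1.771]
force: [-0.1, 0.1, -1.0]
gripper_width: 0.266
finger_force: 30.0
pos [ 0.5892 -0.1545  0.0617] rpy [3.1394e+00 5.0000e-04 1.7712e+00] q [-0.51  0.52  0.9   1.78 -0.47  1.06  0.76] t 22.125 w 0.2658590978428908 ff 29.974120045808377
dtool mm [ 1.6 -0.9  6.2] rot [0.002 0.001 0.001]
```

```bash
python3 -m crank '[0.5,-0.3,2.5,0,0,0,1,0,0,0.7,0,0,0,1,0,0,0,0,0,0,1,0,0,0,0,0,0,1]'; python3 -m crank '[0,0,0.8,0,0,0,1,0,0,0,0,0,0,1]'; python3 -m crank '[0,0,0.7,0,0,0,1,0,0,0,0,0,0,1]'
```

```text
time: 22.62
eef_pos: [0.5878, -0.1541, 0.057]
tool_rot: [-3.142, 0.0, 1.771]
force: [-0.2, -0.8, -1.5]
gripper_width: 0.266
finger_force: 30.0
time: 22.88
eef_pos: [0.5878, -0.1541, 0.0561]
tool_rot: [-3.141, 0.0, 1.771]
force: [-0.1, -0.7, -1.6]
gripper_width: 0.267
finger_force: 30.0
time: 23.12
eef_pos: [0.5879, -0.1541, 0.0557]
tool_rot: [3.141, 0.0, 1.771]
force: [-0.5, 1.1, 2.0]
gripper_width: 0.267
finger_force: 30.0
```

```bash
python3 -m crank '[0,0,-0.2,0,0,0,1,0,0,0,0,0,0,0,0,0,0,0,0,0,-0.2,0,0,0,0,0,0,-0.2,0,0,-10,0,0,0,-0.2,0,0,-35,0,0,0,-0.2,0,0,-50,0,0,0,-0.2,50,15,-10,0,0,0,-0.2,50,18,0,0,0,0,-0.2,50,18,0,0,0,0,-0.2]'
python3 -m crank '[50,15,0,0,0,0,-0.2,50,15,0,0,0,0,-0.2,45,14,0,0,0,0,-0.2,17,0,0,0,0,0,-0.2,0,0,0,0,0,0,-0.2,0,0,0,0,0,0,-0.2]'
python3 -c "
from h import *
c=vision.get_calibration('wrist');im=vision.get_image('wrist')[:,:,::-1].copy()
cv2.imwrite('pics/w8raw.png',im)
circ(im,c,.621,.176,0,.009);circ(im,c,.621,.176,.06,.011,(255,255,0))
cv2.imwrite('pics/w8.png',up(im,130,340,190,450,3))
go(.621,.176,.026)"
```

```text
time: 24.38
eef_pos: [0.6083, 0.0047, 0.1618]
tool_rot: [3.14, -0.0, 1.77]
force: [1.2, -0.8, 0.3]
gripper_width: 0.598
finger_force: 0.0
time: 25.12
eef_pos: [0.6191, 0.1683, 0.1611]
tool_rot: [3.141, 0.001, 1.768]
force: [-0.2, 0.2, 0.3]
gripper_width: 0.6
finger_force: 0.0
pos [0.6192 0.1682 0.1611] rpy [3.1412e+00 5.0000e-04 1.7679e+00] q [-1.01  0.48  0.91  1.6  -0.39  1.26  0.17] t 25.175 w 0.5985239977507456 ff 0.0
dtool mm [  7.3   3.2 135.1] rot [ 0.     0.    -0.002]
```

```bash
python3 -m crank '[7,3,40,0,0,0,-0.2,0,0,40,0,0,0,-0.2,0,0,0,0,0,0,-0.2,0,0,0,0,0,0,-0.2]'
python3 -c "
from h import *
go(.621,.176,.026)"
```

```text
time: 25.68
eef_pos: [0.6215, 0.1769, 0.0824]
tool_rot: [3.14, 0.0, 1.769]
force: [0.9, 0.7, -0.0]
gripper_width: 0.603
finger_force: 0.0
pos [0.6215 0.1769 0.0824] rpy [3.1400e+00 3.0000e-04 1.7691e+00] q [-0.97  0.56  0.86  1.67 -0.46  1.13  0.2 ] t 25.675 w 0.602930558435335 ff 0.0
dtool mm [-0.8 -0.8 56.4] rot [ 0.002  0.    -0.001]
```

View pics/w8.png

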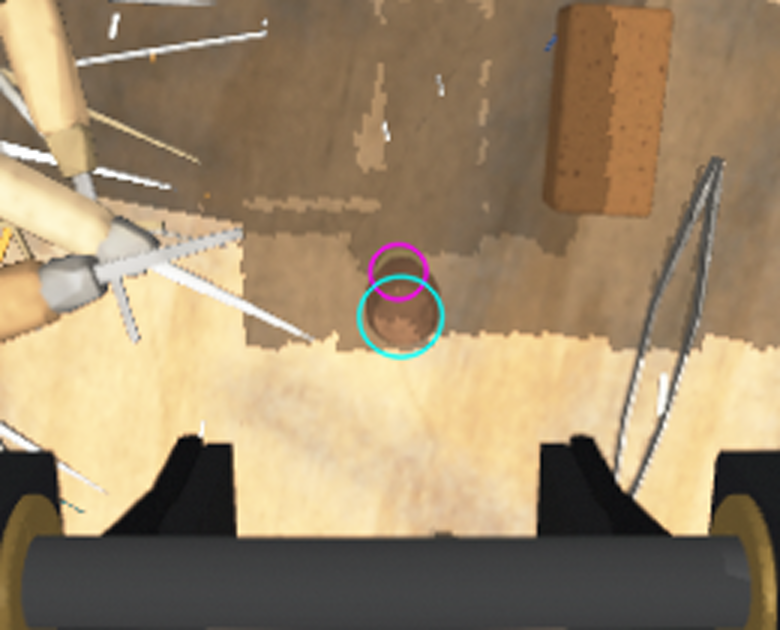

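The overlay is on the 62. Descending and gripping.

```bash
python3 -m crank '[0,0.5,25,0,0,0,-0.2,0,0,20,0,0,0,-0.2,0,0,9,0,0,0,-0.2,0,0,0,0,0,0,-0.2,0,0,0,0,0,0,1,0,0,0,0,0,0,1,0,0,0,0,0,0,1,0,0,0,0,0,0,1,0,0,0,0,0,0,1,0,0,0,0,0,0,1]'
python3 -c "
from h import *
go(.5761,-.0943,.17)"
```

```text
time: 26.92
eef_pos: [0.621, 0.1782, 0.0268]
tool_rot: [3.141, -0.0, 1.771]
force: [-0.5, 0.2, 2.9]
gripper_width: 0.237
finger_force: 29.9
pos [0.621  0.1782 0.0268] rpy [ 3.1415 -0.      1.7708] q [-0.94  0.62  0.81  1.7  -0.51  1.04  0.24] t 26.925 w 0.23745178958239746 ff 29.895862159319222
dtool mm [-258.2  -98.2 -143.2] rot [ 0.    -0.     0.001]
```

```bash
python3 -m crank '[0,0,-40,0,0,0,1,0,0,-50,0,0,0,1,0,0,-50,0,0,0,1,-40,-15,0,0,0,0,1,-50,-19,0,0,0,0,1,-50,-19,0,0,0,0,1,-50,-19,0,0,0,0,1,-40,-16,0,0,0,0,1,-28,-10,0,0,0,0,1,0,0,0,0,0,0,1]'
python3 -m crank '[0,0,0,0,0,0,1,0,0,0,0,0,0,1]'
python3 -c "
from h import *
go(.5761,-.0943,.0388)"
```

```text
time: 28.18
eef_pos: [0.5753, -0.0973, 0.1669]
tool_rot: [3.142, 0.0, 1.766]
force: [0.9, 1.0, -1.8]
gripper_width: 0.239
finger_force: 29.9
time: 28.42
eef_pos: [0.5764, -0.0927, 0.1665]
tool_rot: [-3.141, -0.0, 1.773]
force: [-0.3, -0.9, -0.6]
gripper_width: 0.235
finger_force: 29.9
pos [ 0.5764 -0.0927  0.1665] rpy [-3.1413e+00 -3.0000e-04  1.7728e+00] q [-0.73  0.35  1.    1.74 -0.32  1.22  0.56] t 28.425 w 0.2349912364107117 ff 29.889920689165592
dtool mm [ -1.5  -0.6 127.7] rot [-0.    -0.     0.003]
```

```bash
python3 -m crank '[-1,0,45,0,0,0,1,0,0,45,0,0,0,1,0,0,25,0,0,0,1,0,0,8,0,0,0,1,0,0,0,0,0,0,1,0,0,0,0,0,0,1,0,0,0,0,0,0,1]'
python3 -c "
from h import *
go(.5761,-.0943,.0388)"
```

```text
time: 29.3
eef_pos: [0.5771, -0.0951, 0.0447]
tool_rot: [3.14, 0.0, 1.771]
force: [1.0, -0.4, -1.8]
gripper_width: 0.24
finger_force: 29.9
pos [ 0.5771 -0.0951  0.0447] rpy [3.140e+00 1.000e-04 1.771e+00] q [-0.62  0.5   0.9   1.85 -0.46  1.01  0.67] t 29.3 w 0.2401144562944999 ff 29.88977370550856
dtool mm [ 1.  -0.8  5.9] rot [0.002 0.    0.001]
```

```bash
python3 -m crank '[0.5,-0.5,2.5,0,0,0,1,0,0,1.2,0,0,0,1,0,0,0,0,0,0,1,0,0,0,0,0,0,1]'; python3 -m crank '[0,0,0.8,0,0,0,1,0,0,0,0,0,0,1]'; python3 -m crank '[0,0,0.7,0,0,0,1,0,0,0,0,0,0,1]'
```

```text
time: 29.8
eef_pos: [0.5758, -0.0948, 0.04]
tool_rot: [-3.142, 0.0, 1.771]
force: [0.5, 0.5, -0.7]
gripper_width: 0.241
finger_force: 29.9
time: 30.05
eef_pos: [0.5757, -0.0947, 0.0391]
tool_rot: [-3.141, 0.0, 1.771]
force: [0.0, -0.4, -1.7]
gripper_width: 0.238
finger_force: 29.9
time: 30.3
eef_pos: [0.5759, -0.0948, 0.0387]
tool_rot: [3.141, -0.0, 1.771]
force: [-1.3, 1.0, 3.4]
gripper_width: 0.237
finger_force: 29.9
```

Contact. Release, retreat and check.

```bash
python3 -m crank '[0,0,-0.3,0,0,0,1,0,0,0,0,0,0,0,0,0,0,0,0,0,-0.2,0,0,0,0,0,0,-0.2,0,0,-10,0,0,0,-0.2,0,0,-35,0,0,0,-0.2,0,0,-50,0,0,0,-0.2,0,0,-50,0,0,0,-0.2,50,-30,-30,0,0,0,-0.2,50,-30,0,0,0,0,-0.2]'
python3 -m crank '[55,-20,0,0,0,0,-0.2,55,-20,0,0,0,0,-0.2,55,0,0,0,0,0,-0.2,0,0,0,0,0,0,-0.2,0,0,0,0,0,0,-0.2]'
python3 - <<'E'
from h import *
c=vision.get_calibration('scene');im=vision.get_image('scene')[:,:,::-1].copy()
cv2.imwrite('pics/s3.png',up(im,150,360,290,500,2.8))
E
```

```text
time: 31.55
eef_pos: [0.5011, -0.0128, 0.2136]
tool_rot: [3.138, 0.001, 1.767]
force: [-0.7, 1.6, 1.3]
gripper_width: 0.6
finger_force: 0.0
time: 32.17
eef_pos: [0.4287, 0.1411, 0.2119]
tool_rot: [3.141, 0.0, 1.77]
force: [0.4, -0.3, -1.0]
gripper_width: 0.603
finger_force: 0.0
```

View pics/s3.png

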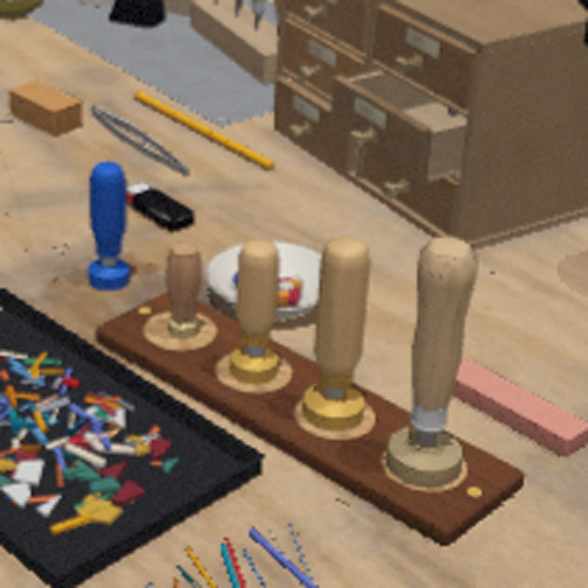

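All four stamps are upright and centred on their marks: 62 at (182,328), 86 at (254,367), 110 at (335,408), 134 at (425,460). The dish, stone, lighter and cork haven't moved.

```bash
python3 -c "
from plant import robot; print(robot.close_job())"
```

```text
the job is handed in; nothing more can be done
None
```

The job is handed in: all four stamps stand upright on their own cork marks, the 62 mm one at the dish end up to the 134 mm one at the far end. No stamp was knocked over, the dish, stone, cork block and lighter were left alone, and it took about 32 s.

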